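# Clear the stack beside the microscopes

## Robot

A 6-joint arm with a two-finger parallel gripper is mounted at the origin on the work surface. World frame = base frame: x ahead of the robot, y to its left, z up, the work surface at z = 0. Lengths are in m, angles in degrees, forces in N, time in s.
With the tool pointing down it reaches from about 0.35 to 0.975 m from the base axis. Payload 17.4 kg.
Tool frame: the origin (TCP) lies on the centre line of the jaws, within the pads' length; the fingertips stand 22 mm ahead of it and the grasp point (between the pads) lies 3 mm ahead of it; z points along the fingers, y is the line along which they close (so a half turn about z gives the same grasp; the last joint's range is limited). The gripper opens to 85 mm and grips with 20 to 120 N. Pads are 22 mm wide; open, the fingers measure 114 mm over their backs; the gripper's body (76 mm by 85 mm) begins 54 mm behind the grasp point. The pads swing forward as they close: fully open they stand 13 mm farther back than shut.
Start: joints at [-67.999, 6.646, 82.598, -0, 90.757, -2.166], TCP at [0.276, -0.616, 0.253] pointing down, gripper open.
Joint ranges: [-162.19, 162.19], [-47.58, 125.68], [4.15, 143.07], [-65.23, 245.23], [0.69, 171.88], [-170.13, 170.13]. Speed limits (degrees/s): [108.29, 108.29, 127.2, 180, 180, 180].

## Interface

Orientations are given as a 3x3 rotation matrix whose columns are the frame's x, y, z axes.
In Python, from cell import robot gives the robot as it stands.
- The arm moves only by the shell command python3 -m jog 'ROWS'. ROWS is JSON, one flat list of numbers, 5 for each row, row after row: the shift along the tool's x, y, z in mm, then the turn about the tool's z in degrees, then the finger opening in mm, from 0 to 85.4. In form: [dx, dy, dz, roll, hand, dx, dy, dz, roll, hand, ...]. A call has 1 to 20 rows; each row is the pose to reach, as a shift and turn from the pose commanded when the call began, along the tool's axes at that moment; what a row does not reach only later rows make up. A row lasts 1/12 s, in which the tool goes at most 41.7 mm and 7.16 degrees, less where a joint would pass 70% of its speed; a pose out of reach is approached as far as the arm can. A call with a gripper value outside its range is refused whole. The fingers move at their own pace and stop on an object; the grip force is fixed at half the most. Time passes only in rows, so rows that repeat a pose let the fingers close. It gives the time, the measured TCP pose, the force, the opening and the grip force at its end, in the units of the state.
- robot.sense(): the state, without advancing time (a new reading comes with each control period).
- robot.capture(name): name is "scene" or "top" or "wrist"; returns a dict with "frame" (400x640x3 uint8, red, green, blue), "range_z" (400x640 float32, m along the optical axis (not along the pixel's ray), 0 where there is no reading), "fx", "fy", "cx", "cy" (pixels), "k1" (the pictures are not rectified: a ray, as slopes to the right and down, at radius r is drawn at 1 + k1 r^2 times it, then the intrinsics apply), "position" and "orientation" of the camera in the world; the wrist camera has in their place "mount" (4x4, takes a point from camera to tool coordinates, whose origin is the TCP and whose axes are the flange's). Camera axes: x right, y down, z forward; pixel columns grow to the right and rows downward; lengths in m; the calibration is good to about 2 mm. A picture is of the moment at which its call begins: read the wrist's pose just before it.
- robot.sign_off(): hands the job in; it is judged then, once.
The state is a dict: "t": time; "qpos": joint angles; "qvel": joint speeds; "joint_efforts": joint torques, N m; "tcp_pos": TCP position; "orientation": TCP orientation; "force": force on the tool from outside, world axes, zero at the start; "wrist_torque": the same for the moment, N m; "grip_width": opening from 0.0 (shut) to 1.0 (fully open); "gripper_force": force on a finger pad.
Only numpy, scipy, OpenCV 4.12 (cv2) and the standard library are available. Lean on these libraries where they do the work, as an engineer would, in place of code of your own. Each camera call takes 0.05 s, during which the arm holds its last target. There are 200 camera calls.

## Task

Take the stack on the lab bench apart and put each thing in its own place: press the marker pen down between the spring jaws of the clip until it is fully home and lies along it, lay the glass counting chamber flat and lengthwise on the slide block between its two end stops, set the glass culture dish inside the ring of the colony counter, and put the slide box upright inside the low tray. Keep the dish level, set both glass things down rather than dropping them, and leave the test tube rack and the oil bottle where they are.

Things in the scene. Friction and masses are not known exactly. Their poses are not given: they have to be found in the camera images.
- marker: Marker pen, top of the stack: straight eight-sided barrel 140 mm long, 13 mm across its flats (13 mm tall as it lies; the side flats are 5.4 mm high), white with a black cap on the +x end, 30 g. At the start it lies on the counting chamber, its middle near the chamber's middle. Origin: middle of the pen on its axis, 6.5 mm above its underside; x along it.
- chamber: Counting chamber, second from the top: a thick green-tinted glass slide 76 x 32 x 6 mm (x, y, z), with two pale grooves across it and a bright square in the middle, 40 g. It lies flat on the culture dish. Origin: centre of its underside; x along its length, z up.
- dish: Culture dish with its lid on, handled as one solid piece: flat round clear glass with a white bottom, 58 mm across and 16 mm high, 60 g, third from the top. It stands on the slide box. Origin: centre of its underside, z up.
- slide_box: Slide box, bottom of the stack: closed grey plastic box 100 x 60 x 34 mm (x, y, z) with a dark seam round it and a small steel latch on the -x end, 250 g, stands on the bench. Origin: centre of its underside; x along its length, z up.
- clip: Fixed spring clip: black base 124 x 50 x 10 mm, x along the pen; origin: centre of underside. Two steel jaws flare to a mouth 28 mm wide at 42 mm height, 7 mm gap at 23 mm; each has prongs at x = -41, +41 mm, fingers fit between (68 mm). A pen along x (either way), held mid-length and pushed straight down (5 to 10 N) parts them and snaps under; home, its underside is on the base, at 10 mm.
- slide_block: Slide block for the counting chamber, fixed: aluminium bar 108 x 36 mm (x, y), top 16 mm above the bench, with a dark rubber strip along it and a stop 4 mm high and 6 mm thick at each end (96 mm between the stops). The chamber lies on it lengthwise (along x), either way round. Origin: centre of its underside; x along its length.
- counter: Colony counter for the culture dish, fixed: white slab 130 x 110 mm, top 20 mm above the bench, with a black disc ringed by a steel ring 76 mm in inner and 84 mm in outer diameter that rises 3 mm above the top. The dish stands on the disc inside the ring. Origin: centre of the slab's underside, on the ring's axis.
- box_tray: Low tray for the slide box, fixed: open aluminium tray 128 x 88 mm outside (x, y), walls 4 mm thick and 9 mm high, inside 120 x 80 mm, inner floor 4 mm above the bench. The box goes in lengthwise (along x), either way round. Origin: centre of its underside; x along its length.
- tube_rack: Test tube rack, a bystander to leave alone: white rack 180 x 66 mm with glass tubes up to 123 mm high. Origin: centre of its underside; x along its length.
- oil_bottle: Small amber bottle of oil, a bystander to leave alone: 38 mm across, 75 mm high. Origin: centre of its underside.
Mind the look-alikes: they are no part of the job. Of the things that look like the box_tray, take the one that is farthest to the robot's right at the start.

How it is judged:
By the outcome, as a careful person would: the job done as asked, in the order asked, and still so for the second after the job is handed in, with the robot touching nothing.
It also fails if it takes over 128 s, if anything falls off the work surface, if the arm or the gripper's body presses on something with over 40 N, if the wrist force passes 120 N, or if a joint passes its speed limit or range.

## Working session

There is one attempt and no reset: what is moved stays moved. The work goes in short steps, Python scripts to look and compute and a shell command to move; the robot and the scene stay as the last step left them, time stands still between calls to the robot, and variables do not carry over. Pictures are saved under pics/ and viewed, at most 15 in all, crops included, and the job is handed in when it is done.

```bash
ls; mkdir -p pics
cat > h.py <<'E'
import numpy as np, cv2
from cell import robot
def cap(n):
    s=robot.sense(); c=robot.capture(n)
    if n=="wrist":
        m=np.array(c["mount"]); R=np.array(s["orientation"]); p=np.array(s["tcp_pos"])
        c["position"]=R@m[:3,3]+p; c["orientation"]=R@m[:3,:3]
    return c
def save(n,c): cv2.imwrite("pics/"+n,cv2.cvtColor(c["frame"],cv2.COLOR_RGB2BGR))
def slopes(c,uv):
    K=np.array([[c["fx"],0,c["cx"]],[0,c["fy"],c["cy"]],[0,0,1.]])
    uv=np.asarray(uv,float).reshape(-1,1,2)
    d=(uv[:,0]-[c["cx"],c["cy"]])/[c["fx"],c["fy"]]; s=d.copy()
    for _ in range(20): s=d/(1+c["k1"]*(s**2).sum(1,keepdims=True))
    return s
def plane(c,uv,z):
    s=slopes(c,uv); r=np.c_[s,np.ones(len(s))]@np.array(c["orientation"]).T; p=np.array(c["position"])
    return p+r*((z-p[2])/r[:,2])[:,None]
def cloud(c):
    v,u=np.mgrid[:400,:640]; s=slopes(c,np.c_[u.ravel(),v.ravel()]); z=c["range_z"].ravel()
    P=np.c_[s,np.ones(len(s))]*z[:,None]@np.array(c["orientation"]).T+np.array(c["position"])
    P[z==0]=np.nan
    return P.reshape(400,640,3)
E
python3 - <<'E'
from h import *
for n in("top","scene"):
    c=cap(n); save(n+"0.png",c); print(n,c["position"],c["orientation"],c["fx"],c["k1"]); np.save(n+"0.npy",c,allow_pickle=True)
print(robot.sense())
E
```

```text
pics
top [0.35467639 0.07483712 1.13701542] [[ 0.01316301 -0.99120464  0.13168177]
 [-0.99990315 -0.01364347 -0.00274703]
 [ 0.00451946 -0.13163286 -0.99128823]] 363.70270089955835 -0.03381856865926817
scene [ 1.09750195 -0.23147305  1.11874842] [[ 0.45261902  0.74379867 -0.49183286]
 [ 0.8916834  -0.38128389  0.24397397]
 [-0.00606044 -0.54898646 -0.83580927]] 396.18049385756837 -0.10210825149702062
{'t': 0.1, 'qpos': array([-6.80001435e+01,  6.67131842e+00,  8.26303842e+01,  1.42350240e-03,
        9.07550525e+01, -2.16718371e+00]), 'qvel': array([-0.02518123, -0.03516358,  0.00072296, -0.04714361,  0.09007126,
       -0.11691466]), 'joint_efforts': array([ 3.18150109e-03, -7.33662558e+01, -6.33789468e+01, -1.02268557e-04,
        5.24257746e-03, -3.72757518e-05]), 'tcp_pos': array([ 0.27627717, -0.61572534,  0.25265329]), 'orientation': array([[ 9.12355658e-01,  4.09398378e-01, -3.48035515e-04],
       [ 4.09398521e-01, -9.12355189e-01,  9.27741379e-04],
       [ 6.22838080e-05, -9.88915322e-04, -9.99999509e-01]]), 'force': array([1.07458764, 0.31299834, 0.69767639]), 'wrist_torque': array([ 6.17900849e-05,  5.50114028e-03, -8.48694743e-02]), 'gripper_force': 0.0, 'grip_width': 1.0001269142172615}
```

View pics/top0.png

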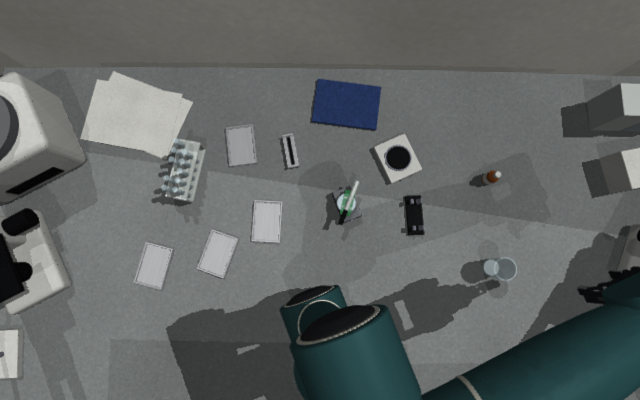

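View pics/scene0.png

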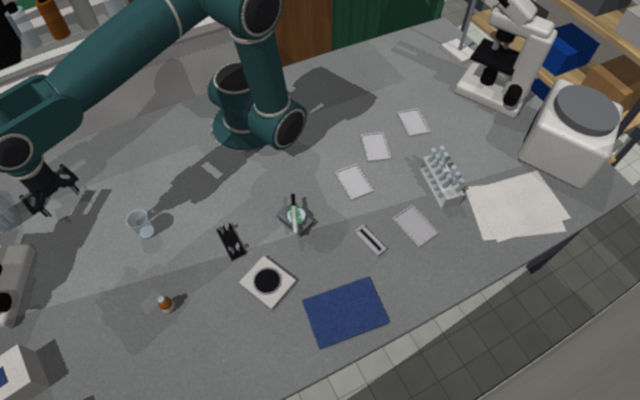

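The top view shows the stack at (347,203), clip (414,215), counter (397,158), slide block (290,151), oil bottle (491,177) and rack (184,171). There are four tray-like things, at (241,146), (267,221), (218,253) and (154,265). Image right is −y, the robot's right, so (267,221) fits. I'll confirm that in a crop and measure roughly.

Run:
```python
from h import *
c=np.load("top0.npy",allow_pickle=True).item()
P=cloud(c)
f=cv2.cvtColor(c["frame"],cv2.COLOR_RGB2BGR)
cv2.imwrite("pics/crop1.png",cv2.resize(f[120:300,120:440],None,fx=2.5,fy=2.5,interpolation=cv2.INTER_CUBIC))
for n,u,z in(("stack",(347,203),.06),("clip",(414,215),.02),("counter",(398,158),.02),("block",(290,151),.016),("oil",(491,177),.05),("rack",(184,171),.05),("t1",(241,146),.005),("t2",(267,221),.005),("t3",(218,253),.005),("t4",(154,265),.005)):
    print(n,plane(c,[u],z)[0].round(3),P[u[1],u[0]].round(3))
g=cv2.cvtColor(c["frame"],cv2.COLOR_RGB2GRAY)
m=((g>150)).astype(np.uint8); m[:, :140]=0
for k in cv2.findContours(m,0,2)[0]:
    if cv2.contourArea(k)>300:
        b=cv2.boxPoints(cv2.minAreaRect(k)); w=plane(c,b,.009); print(np.mean(b,0).round(),w.mean(0).round(3),np.linalg.norm(w[1]-w[0]).round(3),np.linalg.norm(w[2]-w[1]).round(3))
```

```text
stack [ 0.489 -0.019  0.06 ] [ 0.488 -0.018  0.073]
clip [ 0.46 -0.23  0.02] [ 0.461 -0.233  0.01 ]
counter [ 0.64  -0.183  0.02 ] [ 0.64  -0.183  0.019]
block [0.658 0.158 0.016] [0.658 0.158 0.018]
oil [ 0.577 -0.463  0.05 ] [ 0.576 -0.462  0.052]
rack [0.582 0.478 0.05 ] [0.57  0.458 0.106]
t1 [0.676 0.317 0.005] [0.676 0.317 0.004]
t2 [0.436 0.226 0.005] [0.436 0.226 0.003]
t3 [0.335 0.374 0.005] [0.335 0.374 0.005]
t4 [0.295 0.571 0.005] [0.295 0.57  0.006]
[154. 265.] [0.295 0.57  0.009] 0.125 0.088
[217. 253.] [0.335 0.376 0.009] 0.129 0.087
[267. 221.] [0.437 0.226 0.009] 0.128 0.088
[630. 168.] [ 0.624 -0.952  0.009] 0.06 0.135
[184. 169.] [0.597 0.493 0.009] 0.189 0.064
[398. 158.] [ 0.644 -0.185  0.009] 0.109 0.133
[241. 146.] [0.676 0.316 0.009] 0.073 0.117
[630.  98.] [ 0.863 -0.978  0.009] 0.065 0.111
[157. 121.] [0.755 0.592 0.009] 0.223 0.19
```

View pics/crop1.png

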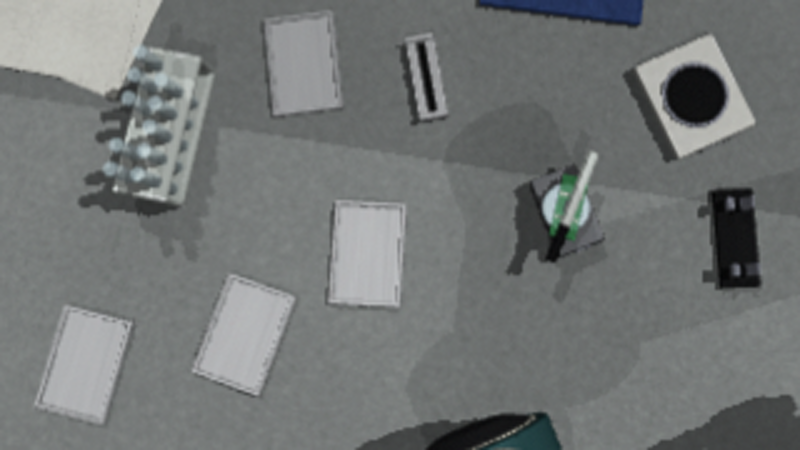

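The crop confirms it: of the four identical trays, the one at crop (367,253), world about (0.437, 0.226), is farthest to the robot's right. Next I move to a wrist view over the stack.

```bash
cat >> h.py <<'E'
def go(x,y,z,psi=None):
    "jog numbers to reach TCP xyz (m) with tool x axis at world yaw psi (deg)"
    s=robot.sense(); R=np.array(s["orientation"]); d=R.T@(np.array([x,y,z])-s["tcp_pos"])*1000
    now=np.degrees(np.arctan2(R[1,0],R[0,0])); roll=0 if psi is None else (now-psi+180)%360-180
    print("row",d.round(1),"roll",round(roll,1),"q6->",round(s["qpos"][5]+roll+np.degrees(np.arctan2(y,x)-np.arctan2(*s["tcp_pos"][1::-1])),0),"yaw now",round(now,2),"dist",np.linalg.norm(d).round())
E
python3 - <<'E'
from h import *
c=robot.capture("wrist"); print(np.array(c["mount"]).round(3),c["fx"],c["k1"])
go(.45,-.02,.36,-20)
E
```

```text
[[-0.    -0.952 -0.306  0.079]
 [ 1.    -0.    -0.    -0.   ]
 [ 0.    -0.306  0.952 -0.121]
 [ 0.     0.     0.     1.   ]] 307.36132470247117 0.003957923314663585
row [ 402.4 -472.5 -106.8] roll 44.2 q6-> 105.0 yaw now 24.17 dist 630.0
```

Run:
```python
from h import *
go(.53,-.04,.35,-20)
```

```text
row [ 467.2 -421.5  -96.9] roll 44.2 q6-> 104.0 yaw now 24.17 dist 637.0
```

```bash
python3 -m jog '[467,-421,-97,44,85, 467,-421,-97,44,85, 467,-421,-97,44,85, 467,-421,-97,44,85, 467,-421,-97,44,85, 467,-421,-97,44,85, 467,-421,-97,44,85, 467,-421,-97,44,85, 467,-421,-97,44,85, 467,-421,-97,44,85, 467,-421,-97,44,85, 467,-421,-97,44,85, 467,-421,-97,44,85, 467,-421,-97,44,85, 467,-421,-97,44,85, 467,-421,-97,44,85, 467,-421,-97,44,85, 467,-421,-97,44,85, 467,-421,-97,44,85, 467,-421,-97,44,85]'
python3 - <<'E'
from h import *
s=robot.sense(); print(s["t"],s["tcp_pos"],s["qvel"].round(2))
c=cap("wrist"); save("w1.png",c); np.save("w1.npy",c,allow_pickle=True)
c=cap("top"); np.save("top1.npy",c,allow_pickle=True)
E
```

```text
t: 1.82
tcp_pos: [0.5297, -0.0415, 0.3501]
orientation: [[0.94, -0.34, -0.0], [-0.34, -0.94, -0.0], [-0.0, 0.0, -1.0]]
force: [-0.0, -0.1, 0.1]
grip_width: 0.994
gripper_force: 0.0
1.8167 [ 0.52971935 -0.04149342  0.35013022] [-0.3  -0.07 -0.09  0.16 -0.05  0.16]
```

View pics/w1.png

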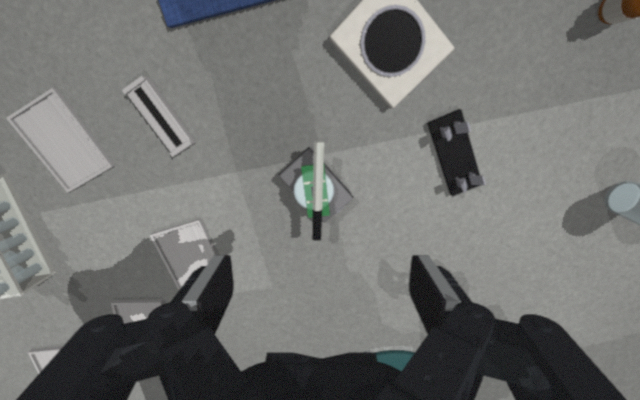

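The wrist view shows the pen from (320,145) to (317,240), the green chamber at (315,190), the dish around it, and the grey box with corners at (308,150), (355,200), (275,180). It also shows the clip (455,152), counter disc (393,41) and block (157,115). Now I measure the poses.

```bash
cat > m.py <<'E'
from h import *
def rect(P2):
    (x,y),(w,h),a=cv2.minAreaRect((np.asarray(P2)*1000).astype(np.float32))
    if w<h: w,h,a=h,w,a+90
    return f"c=({x:.1f},{y:.1f}) {w:.1f}x{h:.1f} yaw={(a+90)%180-90:.1f}"
def big(m,near,maxd=60):
    n,l,st,ce=cv2.connectedComponentsWithStats(m.astype(np.uint8)); d=np.hypot(*(ce-near).T); 
    i=max((i for i in range(1,n) if d[i]<maxd),key=lambda i:st[i,4]); return l==i
def px(m): v,u=np.nonzero(m); return np.c_[u,v]
E
python3 - <<'E'
from m import *
c=np.load("w1.npy",allow_pickle=True).item(); P=cloud(c); f=c["frame"]; hsv=cv2.cvtColor(f,cv2.COLOR_RGB2HSV); H,S,V=cv2.split(hsv)
def near(x,y,r): return np.hypot(P[...,0]-x,P[...,1]-y)<r
z=P[...,2]
st=near(.489,-.02,.1)
for lo,hi in((.062,.076),(.05,.06),(.028,.04)):
    m=st&(z>lo)&(z<hi); print("stack",lo,m.sum(),np.nanmedian(z[m]).round(4),rect(P[m][:,:2]))
g=big((S>90)&(H>40)&(H<90)&st,(315,190)); print("green",g.sum(),rect(plane(c,px(g),.056)[:,:2]),np.nanmedian(z[g]))
w=(V>150)&(S<40)&(z>.06)&st; b=(V<40)&(z>.05)&st
pw=plane(c,px(w),.066)[:,:2];pb=plane(c,px(b),.066)[:,:2]
print("white",rect(pw),"blk",rect(pb),"all",rect(np.r_[pw,pb]))
bk=big((V<60)&near(.46,-.23,.1),(455,152)); print("clip blk",rect(plane(c,px(bk),.010)[:,:2]))
m=near(.46,-.23,.1)&(z>.004)&(z<.016); print("clip base depth",rect(P[m][:,:2]),"jaw",rect(P[near(.46,-.23,.1)&(z>.03)][:,:2]), np.nanmax(z[near(.46,-.23,.1)]))
d=big((V<60)&near(.64,-.183,.1),(393,41)); (e,ax,an)=cv2.fitEllipse(cv2.findContours(d.astype(np.uint8),0,1)[0][0]); cc=plane(c,px(d),.02)[:,:2]; print("disc",cc.mean(0)*1000,rect(cc),plane(c,[e],.02)[0]*1000)
m=near(.64,-.183,.1)&(z>.012)&(z<.03); print("slab",rect(P[m][:,:2]))
m=near(.658,.158,.085)&(z>.009)&(z<.03); print("block",rect(P[m][:,:2]),np.nanmedian(z[m]))
s=big((V<70)&near(.658,.158,.06),(157,115)); print("strip",rect(plane(c,px(s),.016)[:,:2]))
E
```

```text
stack 0.062 938 0.0686 c=(490.2,-21.1) 140.0x13.2 yaw=-21.4
stack 0.05 928 0.056 c=(503.7,-15.5) 105.8x56.4 yaw=-1.4
stack 0.028 1122 0.0342 c=(489.1,-18.9) 102.0x60.2 yaw=21.8
green 126 c=(520.7,-17.4) 19.8x13.8 yaw=-20.4 0.056394556036918564
white c=(427.4,216.1) 589.4x75.0 yaw=-71.2 blk c=(298.7,43.1) 1050.4x348.4 yaw=70.1 all c=(344.6,26.5) 1050.4x445.9 yaw=70.1
clip blk c=(461.6,-230.2) 122.3x50.4 yaw=3.3
clip base depth c=(460.7,-231.7) 123.4x50.4 yaw=3.5 jaw c=(460.5,-232.2) 96.1x34.0 yaw=3.9 0.043853419126125004
disc [ 640.81980519 -182.31881653] c=(640.1,-182.3) 72.7x72.5 yaw=28.8 [ 641.03262    -182.37111624   20.        ]
slab c=(639.3,-181.6) 132.6x111.9 yaw=25.2
block c=(659.6,159.0) 108.2x37.2 yaw=11.0 0.016726882039895308
strip c=(660.2,159.1) 89.4x9.4 yaw=11.4
```

Run:
```python
from h import *
go(.4902,-.0211,.080,-21.4)
```

```text
row [-44.1  -5.8 270.2] roll 1.5 q6-> 106.0 yaw now -19.92 dist 274.0
```

```bash
python3 -m jog '[-44,-6,40,1.5,50, -44,-6,80,1.5,50, -44,-6,120,1.5,50, -44,-6,160,1.5,50, -44,-6,200,1.5,50, -44,-6,220,1.5,50, -44,-6,235,1.5,50, -44,-6,245,1.5,50, -44,-6,252,1.5,50, -44,-6,258,1.5,50, -44,-6,262,1.5,50, -44,-6,262,1.5,50]'
python3 - <<'E'
from m import *
s=robot.sense(); print(s["tcp_pos"])
c=cap("wrist"); P=cloud(c); z=P[...,2]; save("w2.png",c)
st=np.hypot(P[...,0]-.49,P[...,1]+.02)<.1
m=st&(z>.062)&(z<.076);print(rect(P[m][:,:2]),np.nanmedian(z[m]))
go(.4902,-.0211,.080,-21.4)
E
```

```text
t: 2.92
tcp_pos: [0.4908, -0.0201, 0.0883]
orientation: [[0.931, -0.364, 0.0], [-0.364, -0.931, -0.0], [0.0, -0.0, -1.0]]
force: [0.1, -0.3, 1.2]
grip_width: 0.586
gripper_force: 0.0
[ 0.49080954 -0.02010788  0.08831328]
c=(492.8,-22.1) 127.4x66.5 yaw=2.4 0.06866768893597733
row [-0.3  1.2  8.8] roll 0.1 q6-> 106.0 yaw now -21.34 dist 9.0
```

View pics/w2.png

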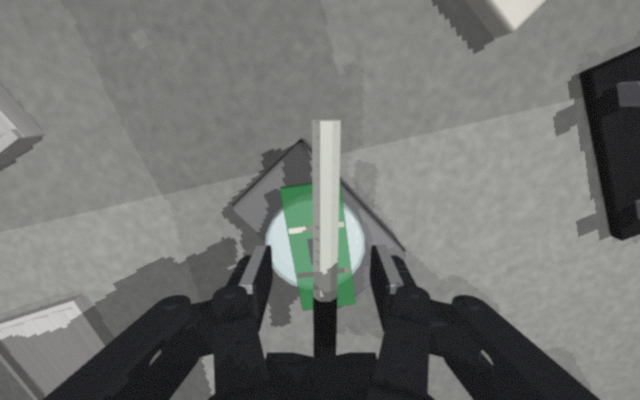

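The fingertips at (262,255) and (380,255) straddle the pen at x≈326, about centred. I go down and close.

```bash
python3 -m jog '[0,1,4,0,50, 0,1,8,0,50, 0,1,8,0,50, 0,1,8,0,35, 0,1,8,0,25, 0,1,8,0,18, 0,1,8,0,8, 0,1,8,0,8, 0,1,8,0,8, 0,1,8,0,8, 0,1,8,0,8]'; python3 -m jog '[0,0,-3,0,8, 0,0,-8,0,8, 0,0,-15,0,8, 0,0,-15,0,8]'
```

```text
t: 3.88
tcp_pos: [0.4905, -0.0209, 0.0806]
orientation: [[0.931, -0.364, 0.001], [-0.364, -0.931, -0.0], [0.001, -0.0, -1.0]]
force: [0.2, -0.3, 5.1]
grip_width: 0.123
gripper_force: 59.0
t: 4.22
tcp_pos: [0.4908, -0.0209, 0.0969]
orientation: [[0.931, -0.364, 0.002], [-0.364, -0.931, -0.0], [0.001, -0.0, -1.0]]
force: [0.8, -0.3, 0.3]
grip_width: 0.126
gripper_force: 58.6
```

Run:
```python
from m import *
c=cap("wrist"); f=cv2.cvtColor(c["frame"],cv2.COLOR_RGB2BGR)
cv2.imwrite("pics/w3.png",cv2.resize(f[100:350,180:480],None,fx=2,fy=2))
P=cloud(c); z=P[...,2]
m=(np.hypot(P[...,0]-.53,P[...,1]+.036)<.03)&(z>.062); print(m.sum(),np.nanmedian(z[m]))
for v in range(120,290,20):
    r=P[v,318:336]; print(v,np.nanmedian(r,0).round(4))
```

```text
10657 0.150508472172807
120 [ 0.5551 -0.0484  0.0732]
140 [ 0.5481 -0.0455  0.0846]
160 [ 0.5401 -0.0424  0.0851]
180 [ 0.5316 -0.0391  0.085 ]
200 [ 0.5228 -0.0358  0.0851]
220 [ 0.5139 -0.0323  0.0849]
240 [ 0.5044 -0.0283  0.0851]
260 [ 0.4953 -0.0249  0.0858]
280 [ 0.485  -0.0209  0.0858]
```

View pics/w3.png

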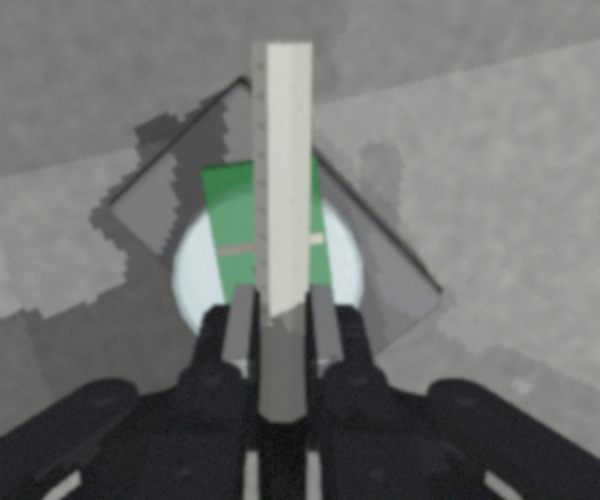

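The pen is held level, its underside 25 mm below the TCP. Next is the clip.

Run:
```python
from h import *
go(.4608,-.2313,.095,3.5)
```

```text
row [ 48.7 206.8   1.2] roll -24.8 q6-> 57.0 yaw now -21.33 dist 212.0
```

```bash
python3 -m jog '[0,0,-40,0,8, 12,45,-50,-7,8, 24,85,-50,-14,8, 36,126,-50,-20,8, 44,166,-50,-25,8, 49,200,-40,-25,8, 49,207,-15,-25,8, 49,207,0,-25,8, 49,207,0,-25,8, 49,207,0,-25,8]'
python3 - <<'E'
from m import *
go(.4608,-.2313,.0349,3.5)
c=cap("wrist"); save("w4.png",c)
E
```

```text
t: 5.1
tcp_pos: [0.4603, -0.2314, 0.0949]
orientation: [[0.998, 0.063, -0.001], [0.063, -0.998, 0.001], [-0.001, -0.001, -1.0]]
force: [0.0, 0.5, 0.6]
grip_width: 0.129
gripper_force: 58.8
row [ 0.6  0.  60. ] roll 0.1 q6-> 57.0 yaw now 3.64 dist 60.0
```

View pics/w4.png

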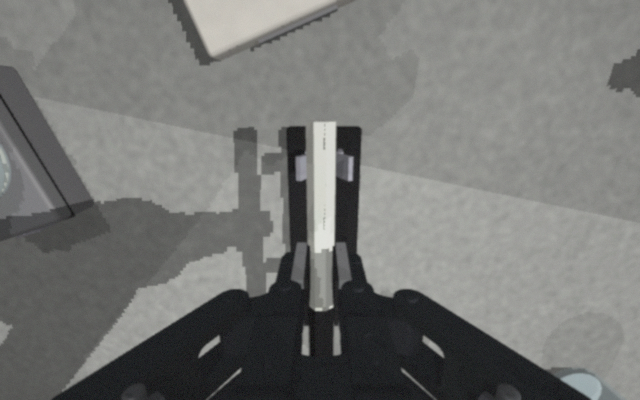

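The pen (x≈324) is centred between the jaw prongs (302 and 345). Now I press it down.

```bash
python3 -m jog '[0,0,12,0,8, 0,0,22,0,8, 0,0,27,0,8, 0,0,32,0,8, 0,0,37,0,8, 0,0,42,0,8, 0,0,47,0,8, 0,0,51,0,8, 0,0,55,0,8, 0,0,58,0,8, 0,0,60,0,8, 0,0,60,0,8, 0,0,60,0,8]'
```

```text
t: 6.23
tcp_pos: [0.4605, -0.2315, 0.035]
orientation: [[0.998, 0.064, -0.001], [0.064, -0.998, 0.0], [-0.001, -0.0, -1.0]]
force: [0.4, -1.5, -3.5]
grip_width: 0.13
gripper_force: 58.6
```

```bash
python3 -m jog '[0,0,0.7,0,8, 0,0,1.2,0,8, 0,0,1.2,0,8, 0,0,1.2,0,8]'; python3 -m jog '[0,0,-0.5,0,20, 0,0,-0.5,0,30, 0,0,-0.5,0,40, 0,0,-0.5,0,45, 0,0,-5,0,45, 0,0,-20,0,45, 0,0,-50,0,45, 0,0,-90,0,45, 0,0,-120,0,60, 0,0,-150,0,60, 0,0,-150,0,60]'
python3 - <<'E'
from m import *
c=cap("wrist"); np.save("w5.npy",c,allow_pickle=True); P=cloud(c); z=P[...,2]
f=cv2.cvtColor(c["frame"],cv2.COLOR_RGB2BGR); cv2.imwrite("pics/w5.png",f)
R=np.array([[np.cos(.061),np.sin(.061)],[-np.sin(.061),np.cos(.061)]])
L=(P[...,:2]-[.4608,-.2313])@R.T
for x in range(-75,80,10):
    m=(abs(L[...,0]-x/1000)<.004)&(abs(L[...,1])<.003)&(z<.1); print(x,m.sum(),np.nanmedian(z[m]).round(4) if m.any() else None)
E
```

```text
t: 6.57
tcp_pos: [0.4607, -0.2316, 0.0346]
orientation: [[0.998, 0.064, 0.0], [0.064, -0.998, -0.0], [0.0, 0.0, -1.0]]
force: [-3.5, -0.9, 4.8]
grip_width: 0.122
gripper_force: 59.5
t: 7.48
tcp_pos: [0.4622, -0.2324, 0.1909]
orientation: [[0.998, 0.064, 0.007], [0.064, -0.998, -0.004], [0.007, 0.004, -1.0]]
force: [-0.8, -0.5, 0.5]
grip_width: 0.704
gripper_force: 0.0
-75 0 None
-65 41 0.0235
-55 41 0.0234
-45 44 0.0234
-35 44 0.0232
-25 44 0.0236
-15 46 0.0233
-5 43 0.0232
5 45 0.0232
15 51 0.0233
25 48 0.0233
35 54 0.0233
45 49 0.0235
55 52 0.0233
65 54 0.0233
75 48 0.0006
```

View pics/w5.png

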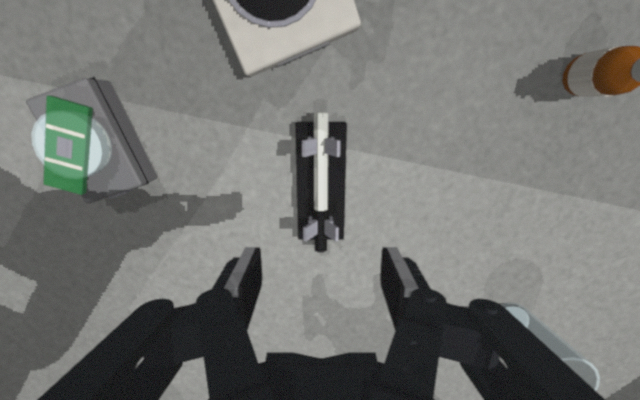

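The pen lies home in the clip: its top reads 23.3 mm all along, against 23 expected. The chamber is fully visible at (67,147), so I measure it and the dish from this picture.

Run:
```python
from m import *
c=np.load("w5.npy",allow_pickle=True).item(); P=cloud(c); z=P[...,2]; f=c["frame"]; H,S,V=cv2.split(cv2.cvtColor(f,cv2.COLOR_RGB2HSV))
st=(np.hypot(P[...,0]-.49,P[...,1]+.02)<.09)&(z<.1)
g=(S>60)&(H>40)&(H<90)&st; g=cv2.morphologyEx(g.astype(np.uint8),3,np.ones((9,9)))
print("green",rect(plane(c,px(big(g,(67,147))),.056)[:,:2]))
m=st&(z>.0535)&(z<.06); print("depth chamber",rect(P[m][:,:2]),np.nanmedian(z[m]))
m=st&(z>.03)&(z<.038); print("depth box",rect(P[m][:,:2]))
m=st&(z>.045)&(z<.0535)&(g==0); print("dish",rect(P[m][:,:2]),np.nanmedian(z[m]))
q=P[st&(z>.03)&(z<.038)&(S<60)];
go(.490,-.02,.073,-12)
```

```text
green c=(490.6,-20.6) 76.8x35.2 yaw=-13.1
depth chamber c=(490.8,-19.0) 77.2x34.4 yaw=-13.4 0.056392537439314994
depth box c=(489.7,-20.2) 102.3x62.0 yaw=21.7
dish c=(495.8,-19.1) 71.6x58.1 yaw=-30.3 0.05027558202307425
row [  41.4 -210.1  114.3] roll 15.7 q6-> 97.0 yaw now 3.67 dist 243.0
```

```bash
python3 -m jog '[0,-40,0,5,42, 5,-80,0,10,42, 15,-120,0,16,42, 25,-160,0,17,42, 35,-190,30,17,42, 41,-210,60,17,42, 41,-210,75,17,42, 41,-210,75,17,42, 41,-210,75,17,42]'
python3 - <<'E'
from m import *
s=robot.sense(); c=cap("wrist"); P=cloud(c); R=np.array(s["orientation"])
T=(P-s["tcp_pos"])@R*1000
print(s["grip_width"])
for sg in(1,-1):
    m=(abs(T[...,0])<13)&(T[...,1]*sg>10)&(T[...,1]*sg<50)&(T[...,2]>-10)&(T[...,2]<32); q=T[m]; print(m.sum(),np.sort(q[:,2])[-30::5].round(1), (q[q[:,2]>np.max(q[:,2])-4]).mean(0).round(1), np.min(q[:,1]*sg).round(1))
z=P[...,2]; f=c["frame"];save("w6.png",c); H,S,V=cv2.split(cv2.cvtColor(f,cv2.COLOR_RGB2HSV))
g=((S>60)&(H>40)&(H<90)&(z<.06)).astype(np.uint8); print("green",rect(plane(c,px(big(g,(320,220),120)),.056)[:,:2]))
go(.4907,-.0198,.075,-13.3)
E
```

```text
t: 8.28
tcp_pos: [0.4876, -0.0193, 0.1084]
orientation: [[0.973, -0.23, -0.002], [-0.23, -0.973, 0.0], [-0.002, 0.0, -1.0]]
force: [-0.2, -0.3, 1.4]
grip_width: 0.492
gripper_force: 0.0
0.4920789660734324
1179 [17.2 17.4 18.2 18.7 19.3 19.8] [ 1.3 20.8 18.5] 20.2
1174 [17.2 17.9 18.3 18.8 19.1 19.5] [  2.1 -22.3  17.7] 21.2
green c=(517.4,-25.1) 32.0x23.1 yaw=76.7
row [ 2.4 -0.5 34.7] roll -0.0 q6-> 98.0 yaw now -13.35 dist 35.0
```

View pics/w6.png

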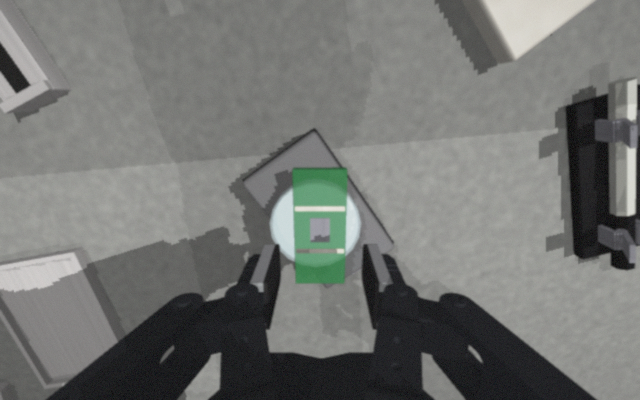

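The chamber (294–347 px) is centred between the fingertips (280 and 363), and the tips measure about 20 mm ahead of the TCP at this opening. I go down and grip.

```bash
python3 -m jog '[2,-0.5,15,0,42, 2,-0.5,26,0,42, 2,-0.5,32,0,42, 2,-0.5,35,0,42, 2,-0.5,36.5,0,42, 2,-0.5,36.5,0,42, 2,-0.5,36.5,0,36, 2,-0.5,36.5,0,32, 2,-0.5,36.5,0,28, 2,-0.5,36.5,0,25, 2,-0.5,36.5,0,25, 2,-0.5,36.5,0,25, 2,-0.5,36.5,0,25]'; python3 -m jog '[0,0,-2,0,25, 0,0,-5,0,25, 0,0,-12,0,25, 0,0,-25,0,25, 0,0,-40,0,25, 0,0,-55,0,25, 0,0,-60,0,25, 0,0,-60,0,25]'
python3 - <<'E'
from m import *
s=robot.sense(); c=cap("wrist"); P=cloud(c); save("w7.png",c)
H,S,V=cv2.split(cv2.cvtColor(c["frame"],cv2.COLOR_RGB2HSV)); g=(S>60)&(H>40)&(H<90); g=big(g,(320,220),120)
q=P[g]; R=np.array(s["orientation"]); T=(q-s["tcp_pos"])@R*1000
for a in range(-45,50,8):
    m=abs(T[:,0]-a)<3; 
    if m.sum()>5: print(a,np.nanmedian(T[m],0).round(1),T[m][:,1].min().round(1),T[m][:,1].max().round(1))
print(T[:,0].max())
go(.660,.159,.12,11.2)
E
```

```text
t: 9.42
tcp_pos: [0.4906, -0.0194, 0.0736]
orientation: [[0.973, -0.231, 0.001], [-0.231, -0.973, -0.0], [0.001, -0.0, -1.0]]
force: [-2.0, 0.9, 6.7]
grip_width: 0.345
gripper_force: 58.9
t: 10.08
tcp_pos: [0.4909, -0.0194, 0.1347]
orientation: [[0.973, -0.231, 0.003], [-0.231, -0.973, -0.0], [0.003, -0.0, -1.0]]
force: [0.0, -0.1, -0.2]
grip_width: 0.343
gripper_force: 59.3
19 [19.1 -0.3 17.4] -16.0 15.5
27 [27.1 -0.3 17.3] -15.8 15.2
35 [35.5 -0.3 17.4] -15.9 15.5
nan
row [ 123.8 -212.6   13.6] roll -24.5 q6-> 89.0 yaw now -13.33 dist 246.0
```

View pics/w7.png

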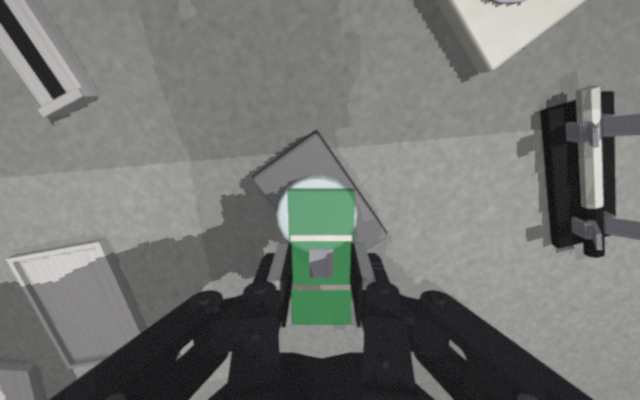

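The chamber is held flat and centred, its underside about 23.4 mm below the TCP. Next, above the block.

```bash
python3 -m jog '[20,-35,0,-5,25, 40,-70,0,-10,25, 60,-105,0,-15,25, 80,-140,0,-20,25, 100,-175,0,-24.5,25, 115,-200,10,-24.5,25, 124,-213,20,-24.5,25, 124,-213,40,-24.5,25, 124,-213,55,-24.5,25, 124,-213,55,-24.5,25, 124,-213,55,-24.5,25]'
python3 - <<'E'
from m import *
c=cap("wrist"); P=cloud(c); save("w8.png",c); z=P[...,2]
m=(np.hypot(P[...,0]-.66,P[...,1]-.159)<.09)&(z>.010)&(z<.03); print(rect(P[m][:,:2]))
go(.660,.159,.0394,11.2)
E
```

```text
t: 11.05
tcp_pos: [0.6591, 0.1588, 0.0764]
orientation: [[0.981, 0.193, -0.003], [0.193, -0.981, -0.001], [-0.003, 0.0, -1.0]]
force: [0.8, 0.2, 0.5]
grip_width: 0.344
gripper_force: 59.4
c=(699.4,166.9) 36.0x27.3 yaw=-78.7
row [ 0.3 -0.1 38.4] roll -0.1 q6-> 90.0 yaw now 11.14 dist 38.0
```

View pics/w8.png

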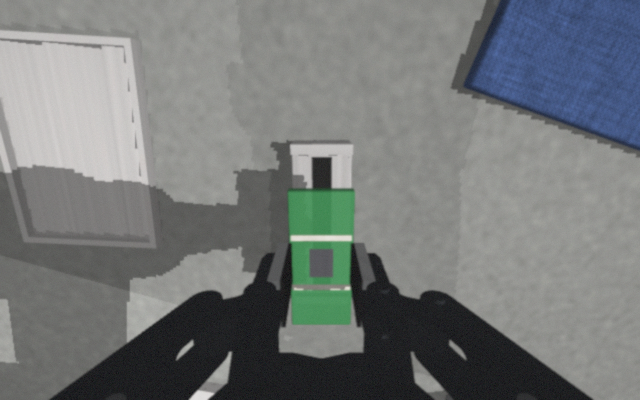

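Chamber (321 px) and block (322 px) are in line, so I lower it gently.

```bash
python3 -m jog '[0.3,0,14,0,25, 0.3,0,26,0,25, 0.3,0,32,0,25, 0.3,0,35,0,25, 0.3,0,36,0,25, 0.3,0,37,0,25, 0.3,0,37.6,0,25, 0.3,0,37.6,0,25, 0.3,0,37.6,0,25]'
```

```text
t: 11.85
tcp_pos: [0.6604, 0.1594, 0.0404]
orientation: [[0.981, 0.194, 0.0], [0.194, -0.981, 0.0], [0.001, -0.0, -1.0]]
force: [0.5, 0.5, 0.5]
grip_width: 0.343
gripper_force: 59.4
```

```bash
python3 -m jog '[0,0,0.5,0,25, 0,0,0.8,0,25, 0,0,0.8,0,25]';python3 -m jog '[0,0,0.4,0,25, 0,0,0.7,0,25, 0,0,0.7,0,25]'
```

```text
t: 12.1
tcp_pos: [0.6604, 0.1595, 0.0396]
orientation: [[0.981, 0.194, 0.0], [0.194, -0.981, 0.0], [0.0, -0.0, -1.0]]
force: [-1.5, -0.1, 2.5]
grip_width: 0.342
gripper_force: 59.8
t: 12.35
tcp_pos: [0.6605, 0.1594, 0.0396]
orientation: [[0.981, 0.194, 0.001], [0.194, -0.981, 0.0], [0.001, -0.0, -1.0]]
force: [-5.7, -0.7, 10.4]
grip_width: 0.345
gripper_force: 60.7
```

It's in contact. I release and rise.

```bash
python3 -m jog '[0,0,-0.5,0,34, 0,0,-0.5,0,38, 0,0,-0.5,0,44, 0,0,-0.5,0,50, 0,0,-0.5,0,50, 0,0,-8,0,50, 0,0,-25,0,50, 0,0,-60,0,65, 0,0,-95,0,80, 0,0,-130,0,80, 0,0,-160,0,80, 0,0,-160,0,80]'
python3 - <<'E'
from m import *
c=cap("wrist"); P=cloud(c); save("w9.png",c); z=P[...,2]; H,S,V=cv2.split(cv2.cvtColor(c["frame"],cv2.COLOR_RGB2HSV))
n=(np.hypot(P[...,0]-.66,P[...,1]-.159)<.09)
m=n&(z>.010)&(z<.03); print("block",rect(P[m][:,:2]))
m=n&(S>60)&(H>40)&(H<90)&(z<.05); print("chamber",rect(P[m][:,:2]),np.nanpercentile(z[m],[5,50,95]))
E
```

```text
t: 13.35
tcp_pos: [0.6619, 0.1597, 0.2068]
orientation: [[0.981, 0.194, 0.009], [0.194, -0.981, 0.002], [0.009, -0.0, -1.0]]
force: [0.7, 0.8, 0.9]
grip_width: 0.938
gripper_force: 0.0
block c=(659.2,159.0) 108.7x36.0 yaw=11.2
chamber c=(659.4,160.0) 78.9x32.1 yaw=10.4 [0.02096942 0.02227093 0.02345564]
```

View pics/w9.png

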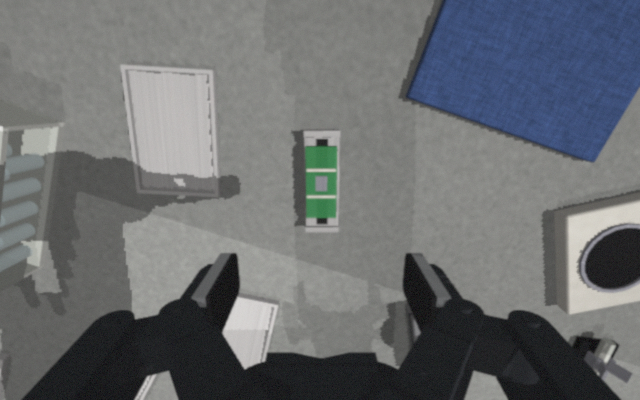

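The chamber lies flat (top 22 mm), centred and aligned on the block. Next is the dish.

Run:
```python
from m import *
go(.53,-.01,.20,20)
```

```text
row [-161.7  140.9    2.3] roll -8.8 q6-> 67.0 yaw now 11.17 dist 215.0
```

```bash
python3 -m jog '[-30,26,2,-4,66, -60,52,2,-8.8,66, -90,78,2,-8.8,66, -120,104,2,-8.8,66, -145,126,2,-8.8,66, -162,141,2,-8.8,66, -162,141,2,-8.8,66, -162,141,2,-8.8,66, -162,141,2,-8.8,66]'
cat > tips.py <<'E'
from m import *
def tips(c,s):
    P=cloud(c); T=(P-s["tcp_pos"])@np.array(s["orientation"])*1000
    for sg in(1,-1):
        m=(abs(T[...,0])<13)&(T[...,1]*sg>15)&(T[...,1]*sg<55)&(T[...,2]>-10)&(T[...,2]<32); q=T[m]; print("tip",np.sort(q[:,2])[-30::5].round(1), "inner",np.min(q[:,1]*sg).round(1))
E
python3 - <<'E'
from tips import *
s=robot.sense(); c=cap("wrist"); np.save("w10.npy",c,allow_pickle=True); tips(c,s); P=cloud(c); z=P[...,2]
n=(np.hypot(P[...,0]-.49,P[...,1]+.02)<.08)
m=n&(z>.045)&(z<.055); print(m.sum(),"dish top",rect(P[m][:,:2]),cv2.minEnclosingCircle((P[m][:,:2]*1000).astype(np.float32)),np.nanmedian(z[m]),np.nanmean(P[m],0))
m=n&(z>.03)&(z<.038); print("box",rect(P[m][:,:2]),np.nanmedian(z[m]))
f=c["frame"].astype(int); H,S,V=cv2.split(cv2.cvtColor(c["frame"],cv2.COLOR_RGB2HSV))
b=big((V>140)&n,(320,200),150); k=cv2.findContours(b.astype(np.uint8),0,1)[0][0]; print("bright",b.sum(),cv2.minEnclosingCircle((plane(c,k[:,0],.042)[:,:2]*1000).astype(np.float32)))
E
```

```text
t: 14.15
tcp_pos: [0.5288, -0.0101, 0.1962]
orientation: [[0.94, 0.341, -0.0], [0.341, -0.94, 0.0], [-0.0, -0.0, -1.0]]
force: [0.8, 0.3, -0.7]
grip_width: 0.777
gripper_force: 0.0
tip [13.4 13.6 13.9 14.4 14.9 15.1] inner 32.3
tip [13.4 13.6 13.9 14.1 14.3 14.8] inner 32.8
2751 dish top c=(491.1,-15.4) 57.2x57.0 yaw=-27.6 ((490.59088134765625, -15.54155158996582), 29.200435638427734) 0.05025853444756723 [ 0.49226694 -0.01504073  0.05019457]
box c=(490.1,-18.7) 99.9x60.0 yaw=21.8 0.034101075229379385
bright 3825 ((504.5037536621094, -15.228694915771484), 69.6192398071289)
```

Run:
```python
from m import *
go(.4908,-.0155,.0565,20)
```

```text
row [-37.7  -7.6 139.6] roll -0.0 q6-> 65.0 yaw now 19.99 dist 145.0
```

```bash
python3 -m jog '[-37.5,-7.5,30,0,73, -37.5,-7.5,60,0,73, -37.5,-7.5,85,0,73, -37.5,-7.5,105,0,73, -37.5,-7.5,118,0,73, -37.5,-7.5,127,0,73, -37.5,-7.5,133,0,73, -37.5,-7.5,137,0,73, -37.5,-7.5,139,0,73, -37.5,-7.5,139,0,73, -37.5,-7.5,139,0,73]'; python3 -m jog '[0,0,0,0,68, 0,0,0,0,64, 0,0,0,0,61, 0,0,0,0,58, 0,0,0,0,50, 0,0,0,0,50, 0,0,0,0,50, 0,0,0,0,50]'
```

```text
t: 15.12
tcp_pos: [0.4912, -0.0161, 0.0582]
orientation: [[0.94, 0.341, 0.001], [0.341, -0.94, -0.0], [0.001, 0.0, -1.0]]
force: [0.5, 0.5, 0.1]
grip_width: 0.853
gripper_force: 0.0
t: 15.78
tcp_pos: [0.4912, -0.0161, 0.0583]
orientation: [[0.94, 0.341, 0.001], [0.341, -0.94, -0.0], [0.001, 0.0, -1.0]]
force: [-3.9, 1.2, 8.3]
grip_width: 0.645
gripper_force: 62.8
```

```bash
python3 -m jog '[0,0,-1,0,50, 0,0,-3,0,50, 0,0,-8,0,50, 0,0,-18,0,50, 0,0,-32,0,50, 0,0,-46,0,50, 0,0,-55,0,50, 0,0,-60,0,50, 0,0,-60,0,50]'
python3 - <<'E'
from m import *
s=robot.sense(); c=cap("wrist"); P=cloud(c); z=P[...,2]; T=(P-s["tcp_pos"])@np.array(s["orientation"])*1000
m=(abs(T[...,1])<22)&(T[...,0]>10)&(T[...,0]<35)&(T[...,2]>-5)&(T[...,2]<40); q=T[m]
for a in range(12,34,4):
    r=q[abs(q[:,0]-a)<2]; print(a,len(r),np.nanmedian(r,0).round(1) if len(r) else '')
A=np.c_[q[:,:2],np.ones(len(q))]; k=q[:,2]<np.percentile(q[:,2],80); print(np.linalg.lstsq(A[k],q[k,2],rcond=None)[0].round(3),np.percentile(q[:,0],99))
n=(np.hypot(P[...,0]-.49,P[...,1]+.02)<.08)&(z>.03)&(z<.038); print("box",rect(P[n][:,:2]))
go(.641,-.182,.10,20)
E
```

```text
t: 16.53
tcp_pos: [0.4913, -0.0161, 0.1189]
orientation: [[0.94, 0.341, 0.002], [0.341, -0.94, -0.0], [0.002, 0.001, -1.0]]
force: [-0.2, -0.2, -0.0]
grip_width: 0.651
gripper_force: 63.4
12 722 [12.1 -0.1  8.1]
16 756 [16.  -0.1  8.1]
20 778 [19.9 -0.1  8.2]
24 769 [24.  -0.5  8.4]
28 597 [27.5 -0.1 10.7]
32 0 
[4.000e-03 2.000e-03 8.001e+00] 28.728402686732203
box c=(508.3,-11.7) 60.4x60.2 yaw=21.6
row [ 84.3 207.2  18. ] roll -0.0 q6-> 51.0 yaw now 19.97 dist 224.0
```

The dish is held level (slope under 0.5°), its underside 24.1 mm below the TCP. Next is the counter.

```bash
python3 -m jog '[4,10,0,0,50, 12,30,0,0,50, 24,60,0,0,50, 37,92,0,0,50, 50,124,0,0,50, 62,154,0,0,50, 72,178,0,0,50, 79,195,5,0,50, 83,204,12,0,50, 84,207,20,0,50, 84,207,30,0,50, 84,207,40,0,50, 84,207,45,0,50, 84,207,45,0,50, 84,207,45,0,50]'
python3 - <<'E'
from m import *
c=cap("wrist"); P=cloud(c); z=P[...,2]; save("w11.png",c)
n=(np.hypot(P[...,0]-.64,P[...,1]+.182)<.09)&(z>.014)&(z<.027); print("slab",n.sum(),rect(P[n][:,:2]))
go(.6406,-.1822,.0441,20)
E
```

```text
t: 17.83
tcp_pos: [0.6402, -0.1814, 0.0724]
orientation: [[0.94, 0.342, -0.0], [0.342, -0.94, 0.0], [-0.0, -0.0, -1.0]]
force: [-0.4, -0.4, -0.4]
grip_width: 0.649
gripper_force: 63.4
slab 20572 c=(639.4,-180.8) 129.9x109.8 yaw=25.1
row [-0.1  0.6 28.9] roll -0.0 q6-> 52.0 yaw now 19.99 dist 29.0
```

View pics/w11.png

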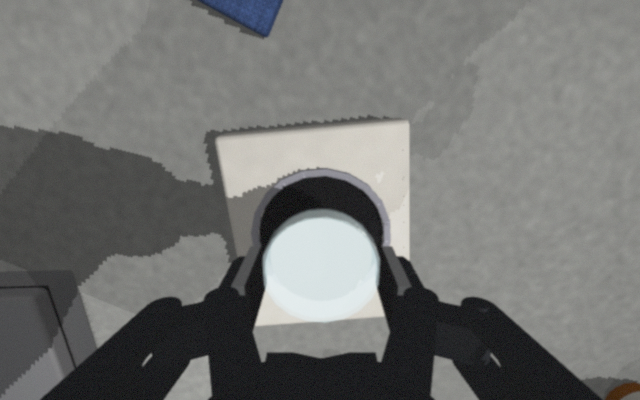

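The dish (321 px) is over the ring centre (322 px). I lower it slowly.

```bash
python3 -m jog '[0,0,6,0,50, 0,0,14,0,50, 0,0,20,0,50, 0,0,24,0,50, 0,0,26,0,50, 0,0,27,0,50, 0,0,27,0,50, 0,0,27,0,50]'; python3 -m jog '[0,0,0.5,0,50, 0,0,1,0,50, 0,0,1,0,50]'
```

```text
t: 18.55
tcp_pos: [0.6406, -0.182, 0.0457]
orientation: [[0.94, 0.341, 0.0], [0.341, -0.94, -0.0], [0.0, 0.0, -1.0]]
force: [-0.7, -0.5, 0.5]
grip_width: 0.651
gripper_force: 63.4
t: 18.8
tcp_pos: [0.6405, -0.182, 0.0446]
orientation: [[0.94, 0.341, 0.0], [0.341, -0.94, -0.0], [0.0, 0.0, -1.0]]
force: [0.6, -0.2, -1.2]
grip_width: 0.646
gripper_force: 63.4
```

```bash
python3 -m jog '[0,0,0.3,0,50, 0,0,0.6,0,50, 0,0,0.6,0,50, 0,0,0.6,0,50]'
```

```text
t: 19.13
tcp_pos: [0.6406, -0.182, 0.0444]
orientation: [[0.94, 0.341, 0.0], [0.341, -0.94, -0.0], [0.0, 0.0, -1.0]]
force: [-2.9, 1.3, 5.8]
grip_width: 0.647
gripper_force: 63.9
```

It's in contact. I release and rise straight up.

```bash
python3 -m jog '[0,0,-0.3,0,60, 0,0,-0.3,0,63, 0,0,-0.3,0,66, 0,0,-0.3,0,70, 0,0,-0.3,0,72, 0,0,-0.3,0,72, 0,0,-4,0,72, 0,0,-12,0,74, 0,0,-30,0,78, 0,0,-60,0,80, 0,0,-100,0,80, 0,0,-140,0,80, 0,0,-140,0,80]'
python3 - <<'E'
from m import *
c=cap("wrist"); P=cloud(c); z=P[...,2]
n=(np.hypot(P[...,0]-.64,P[...,1]+.182)<.09)
m=n&(z>.031)&(z<.042); print("dish top",rect(P[m][:,:2]),np.percentile(z[m],[5,50,95]))
m=n&(z>.014)&(z<.027); print("slab",rect(P[m][:,:2]))
m=n&(z>.0215)&(z<.0262); print("ring",rect(P[m][:,:2]))
go(.53,-.005,.20,21.8)
E
```

```text
t: 20.22
tcp_pos: [0.6426, -0.1826, 0.1941]
orientation: [[0.94, 0.342, 0.011], [0.342, -0.94, -0.003], [0.009, 0.007, -1.0]]
force: [1.0, -0.0, 2.1]
grip_width: 0.939
gripper_force: 0.0
dish top c=(640.8,-181.4) 57.2x56.7 yaw=-25.5 [0.03500109 0.03622574 0.03734918]
slab c=(639.5,-180.9) 129.7x110.2 yaw=25.2
ring c=(640.7,-180.8) 125.9x105.4 yaw=24.7
row [ -44.6 -205.   -11.2] roll -1.8 q6-> 65.0 yaw now 19.97 dist 210.0
```

The dish stands flat inside the ring (top 36 mm). Last is the box.

```bash
python3 -m jog '[-10,-40,-11,-1.8,85, -19,-80,-11,-1.8,85, -28,-120,-11,-1.8,85, -36,-160,-11,-1.8,85, -44,-195,-11,-1.8,85, -45,-205,-11,-1.8,85, -45,-205,-11,-1.8,85, -45,-205,-11,-1.8,85, -45,-205,-11,-1.8,85]'
python3 - <<'E'
from m import *
c=cap("wrist"); P=cloud(c); z=P[...,2]
n=(np.hypot(P[...,0]-.49,P[...,1]+.02)<.09)
m=n&(z>.03)&(z<.038); print("box",rect(P[m][:,:2]),np.median(z[m]))
go(.490,-.0187,.0285,21.8)
E
```

```text
t: 21.02
tcp_pos: [0.5286, -0.0053, 0.1948]
orientation: [[0.929, 0.371, -0.0], [0.371, -0.929, -0.0], [-0.0, 0.0, -1.0]]
force: [-0.7, 0.1, -0.4]
grip_width: 0.994
gripper_force: 0.0
box c=(489.3,-19.0) 101.6x60.1 yaw=21.8 0.034184457885127695
row [-40.7  -2.  166.2] roll -0.1 q6-> 63.0 yaw now 21.72 dist 171.0
```

```bash
python3 -m jog '[-41,-2,35,0,85, -41,-2,70,0,85, -41,-2,100,0,85, -41,-2,120,0,85, -41,-2,135,0,85, -41,-2,148,0,85, -41,-2,157,0,85, -41,-2,163,0,85, -41,-2,166,0,85, -41,-2,166,0,85, -41,-2,166,0,75, -41,-2,166,0,66, -41,-2,166,0,60, -41,-2,166,0,50, -41,-2,166,0,50, -41,-2,166,0,50, -41,-2,166,0,50]'; python3 -m jog '[0,0,-1,0,50, 0,0,-4,0,50, 0,0,-10,0,50, 0,0,-20,0,50, 0,0,-35,0,50, 0,0,-50,0,50, 0,0,-60,0,50, 0,0,-60,0,50]'
python3 - <<'E'
from m import *
s=robot.sense(); c=cap("wrist"); P=cloud(c); z=P[...,2]; T=(P-s["tcp_pos"])@np.array(s["orientation"])*1000
m=(abs(T[...,1])<25)&(T[...,0]>10)&(T[...,0]<60)&(T[...,2]>-20)&(T[...,2]<40); q=T[m]
for a in range(12,60,6):
    r=q[abs(q[:,0]-a)<2]; print(a,len(r),np.nanmedian(r,0).round(1) if len(r) else '')
c=cap("top"); P=cloud(c); z=P[...,2]
g=cv2.cvtColor(c["frame"],cv2.COLOR_RGB2GRAY)
n=(np.hypot(P[...,0]-.437,P[...,1]-.226)<.1)&(g>150); b=big(n,(267,221),20); print("tray",rect(plane(c,px(b),.008)[:,:2]))
go(.437,.226,.10,2)
E
```

```text
t: 22.48
tcp_pos: [0.4899, -0.0181, 0.03]
orientation: [[0.929, 0.371, 0.001], [0.371, -0.929, -0.0], [0.001, 0.001, -1.0]]
force: [-1.4, -1.2, 6.6]
grip_width: 0.69
gripper_force: 66.1
t: 23.15
tcp_pos: [0.4904, -0.0181, 0.0917]
orientation: [[0.929, 0.371, 0.004], [0.371, -0.929, -0.0], [0.003, 0.002, -1.0]]
force: [-0.9, 0.2, -2.2]
grip_width: 0.688
gripper_force: 65.2
12 972 [12.1 -0.1 -4.2]
18 994 [18.   0.4 -4.2]
24 1059 [24.   0.4 -4.2]
30 1097 [30.  -0.1 -4.2]
36 1146 [36.   0.3 -4.2]
42 1202 [42.   0.3 -4.2]
48 2831 [49.4 -0.1 -0.2]
54 0 
tray c=(488.7,225.6) 85.5x23.6 yaw=87.8
row [  41.8 -246.   -11. ] roll 19.8 q6-> 112.0 yaw now 21.77 dist 250.0
```

```bash
python3 -m jog '[10,-30,-20,5,50, 20,-65,-40,10,50, 30,-100,-60,15,50, 40,-140,-80,20,50, 55,-180,-90,20,50, 70,-215,-100,20,50, 80,-246,-100,20,50, 80,-246,-100,20,50, 80,-246,-100,20,50, 80,-246,-100,20,50]'
python3 - <<'E'
from m import *
c=np.load("top0.npy",allow_pickle=True).item(); g=cv2.cvtColor(c["frame"],cv2.COLOR_RGB2GRAY); b=big(g>150,(267,221),20); print("tray top0",rect(plane(c,px(b),.009)[:,:2]))
s=robot.sense(); print(s["tcp_pos"]); c=cap("wrist"); np.save("w12.npy",c,allow_pickle=True); P=cloud(c); z=P[...,2]; save("w12.png",c)
n=(np.hypot(P[...,0]-.437,P[...,1]-.226)<.1)&(z>.0065)&(z<.013); b=big(cv2.dilate(n.astype(np.uint8),np.ones((3,3))),(320,250),200)&n; print("walls",b.sum(),rect(P[b][:,:2]),P[b].min(0),P[b].max(0))
E
```

```text
t: 24.08
tcp_pos: [0.4721, 0.2399, 0.1877]
orientation: [[1.0, 0.032, -0.002], [0.032, -1.0, -0.001], [-0.002, 0.001, -1.0]]
force: [-0.5, -0.4, -2.7]
grip_width: 0.688
gripper_force: 66.8
tray top0 c=(436.7,226.3) 127.5x86.6 yaw=-2.3
[0.47211465 0.23992619 0.18774163]
walls 447 c=(496.1,225.3) 87.9x9.6 yaw=-89.8 [0.4911364  0.18135022 0.00652726] [0.50075391 0.26921814 0.01138881]
```

Run:
```python
from m import *
go(.437,.2260,.0338,-2)
```

```text
row [-35.5  12.2 154.2] roll 3.7 q6-> 117.0 yaw now 1.74 dist 159.0
```

```bash
python3 -m jog '[-15,5,10,3.7,50, -30,10,30,3.7,50, -35.5,12,60,3.7,50, -35.5,12,90,3.7,50, -35.5,12,110,3.7,50, -35.5,12,120,3.7,50, -35.5,12,120,3.7,50, -35.5,12,120,3.7,50]'
python3 - <<'E'
from m import *
s=robot.sense(); c=cap("wrist"); P=cloud(c); z=P[...,2]; save("w13.png",c)
T=(P-s["tcp_pos"])@np.array(s["orientation"])*1000
n=(np.hypot(P[...,0]-.437,P[...,1]-.226)<.12)&(z>.0065)&(z<.013); b=big(n,(320,200),200); print("wall",rect(P[b][:,:2])); q=T[b]; print(q.min(0),q.max(0))
k=(T[...,2]<10)&(T[...,2]>-12)&(T[...,0]>12)&(T[...,0]<60)&(abs(T[...,1])<25); print("box far",np.percentile(T[k][:,0],99))
go(.437,.226,.0338,-2)
E
```

```text
t: 24.8
tcp_pos: [0.4377, 0.2266, 0.0694]
orientation: [[0.999, -0.035, -0.0], [-0.035, -0.999, -0.0], [-0.0, 0.0, -1.0]]
force: [0.7, -0.3, -2.1]
grip_width: 0.684
gripper_force: 66.7
wall c=(486.2,225.4) 88.4x25.6 yaw=87.6
[ 35.42061155 -44.7473914   58.10808504] [61.55124766 43.58609633 62.9314694 ]
box far 49.87979112240476
row [-1.1  0.9 36.4] roll 0.0 q6-> 116.0 yaw now -1.98 dist 36.0
```

View pics/w13.png

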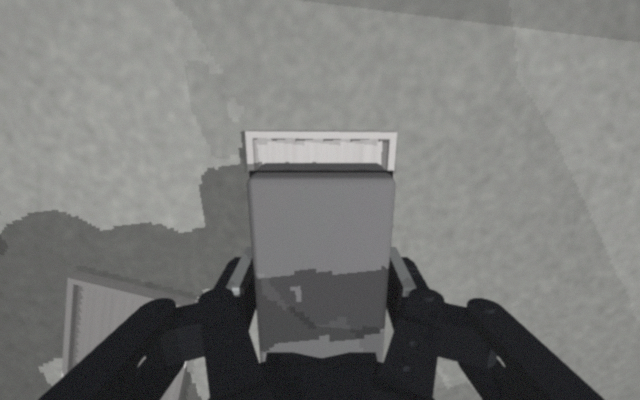

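The box (249–393 px) is over the tray (245–396 px), aligned, with equal side margins. I lower it.

```bash
python3 -m jog '[-1.5,0,10,0,50, -1.5,0,20,0,50, -1.5,0,27,0,50, -1.5,0,31,0,50, -1.5,0,33,0,50, -1.5,0,34,0,50, -1.5,0,34,0,50, -1.5,0,34,0,50]'; python3 -m jog '[0,0,0.5,0,50, 0,0,1,0,50, 0,0,1,0,50]'
```

```text
t: 25.52
tcp_pos: [0.436, 0.2272, 0.0352]
orientation: [[0.999, -0.034, 0.0], [-0.034, -0.999, 0.0], [0.0, -0.0, -1.0]]
force: [0.4, 0.6, -2.0]
grip_width: 0.689
gripper_force: 66.9
t: 25.77
tcp_pos: [0.4359, 0.2272, 0.0341]
orientation: [[0.999, -0.034, 0.0], [-0.034, -0.999, 0.0], [0.0, -0.0, -1.0]]
force: [0.0, -0.2, -2.8]
grip_width: 0.691
gripper_force: 67.0
```

```bash
python3 -m jog '[0,0,0.4,0,50, 0,0,0.8,0,50, 0,0,0.8,0,50, 0,0,0.8,0,50]'
```

```text
t: 26.1
tcp_pos: [0.436, 0.2272, 0.034]
orientation: [[0.999, -0.034, 0.0], [-0.034, -0.999, 0.0], [0.0, -0.0, -1.0]]
force: [-6.9, -1.4, 8.5]
grip_width: 0.687
gripper_force: 68.3
```

Contact. I release, rise and check everything.

```bash
python3 -m jog '[0,0,-0.5,0,62, 0,0,-0.5,0,67, 0,0,-0.5,0,73, 0,0,-0.5,0,80, 0,0,-0.5,0,85, 0,0,-0.5,0,85, 0,0,-5,0,85, 0,0,-20,0,85, 0,0,-50,0,85, 0,0,-90,0,85, 0,0,-130,0,85, 0,0,-170,0,85, 0,0,-200,0,85, 30,0,-200,0,85, 60,0,-200,0,85, 60,0,-200,0,85, 60,0,-200,0,85]'
python3 - <<'E'
from m import *
c=cap("wrist"); P=cloud(c); z=P[...,2]; H,S,V=cv2.split(cv2.cvtColor(c["frame"],cv2.COLOR_RGB2HSV))
def near(x,y,r): return np.hypot(P[...,0]-x,P[...,1]-y)<r
n=near(.437,.226,.1); m=n&(z>.03)&(z<.045); print("box",rect(P[m][:,:2]),np.percentile(z[m],[5,50,95]))
m=n&(z>.006)&(z<.013); print("tray",rect(P[m][:,:2]))
c=cap("top"); P=cloud(c); z=P[...,2]; H,S,V=cv2.split(cv2.cvtColor(c["frame"],cv2.COLOR_RGB2HSV))
m=near(.66,.159,.08)&(S>60)&(H>40)&(H<90); print("chamber",rect(P[m][:,:2]),np.median(z[m]))
m=near(.64,-.182,.05)&(z>.03); print("dish",rect(P[m][:,:2]),np.median(z[m]))
m=near(.577,-.463,.05)&(z>.02); print("oil",P[m].mean(0))
m=near(.461,-.231,.08)&(V>150); print("pen",rect(P[m][:,:2]),np.median(z[m]))
f=cv2.cvtColor(c["frame"],cv2.COLOR_RGB2BGR); cv2.imwrite("pics/final.png",cv2.resize(f[100:300,140:460],None,fx=2.5,fy=2.5))
E
```

```text
t: 27.52
tcp_pos: [0.4964, 0.2248, 0.2328]
orientation: [[0.999, -0.035, -0.001], [-0.035, -0.999, -0.0], [-0.001, 0.0, -1.0]]
force: [-0.8, 0.9, 0.3]
grip_width: 0.996
gripper_force: 0.0
box c=(435.9,228.0) 100.1x60.0 yaw=-1.8 [0.03659669 0.03818115 0.03933387]
tray c=(434.9,227.9) 129.0x88.2 yaw=-2.4
chamber c=(660.5,159.2) 78.2x32.8 yaw=11.3 0.02160989281536141
dish c=(643.1,-182.1) 56.4x55.2 yaw=-44.4 0.035720059670991344
oil [ 0.57874399 -0.46456599  0.0498791 ]
pen c=(486.0,-231.6) 91.0x11.3 yaw=2.4 0.022748113388721514
```

View pics/final.png

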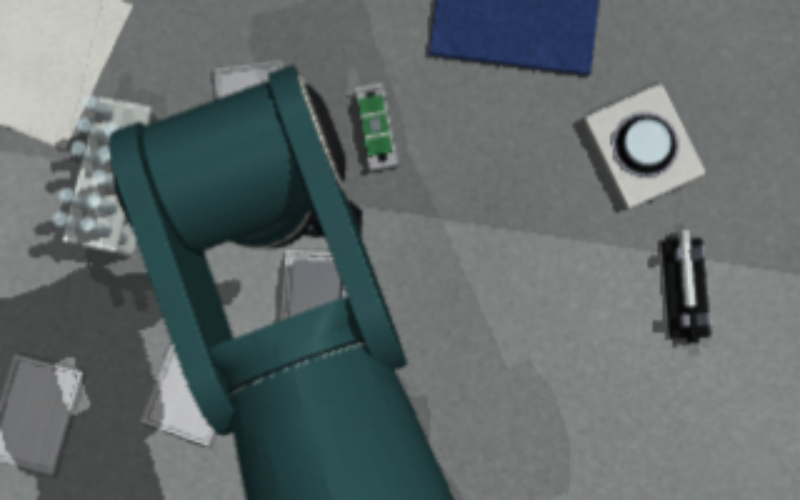

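The pen is in the clip (688,290), the dish in the ring (647,143), the chamber on the block (376,127) and the box in the tray (310,285). The rack and the bottle are where they were.

```bash
python3 -c "
from cell import robot
print(robot.sign_off())"
```

```text
the job is handed in; nothing more can be done
None
```

The job is handed in at about 28 s of the 128 s: camera checks show the pen home in the clip, the chamber flat on the slide block, the dish level in the ring, the box upright in the right-most tray, and the rack and bottle where they were.

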